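# Line up the specimen jars in the bench rack

### The arm

A 6-joint arm with a two-finger parallel gripper is mounted at the origin on a cart in front of the work surface, level with it; the furniture and walls round the work are solid. World frame = base frame: x ahead of the robot, y to its left, z up, the work surface at z = 0. Lengths are in m, angles in degrees, forces in N, time in s.
With the tool pointing down it reaches from about 0.25 to 0.725 m from the base axis. Payload 9.7 kg.
Tool frame: the origin (TCP) lies midway between the tips of the shut fingers; the grasp point (between the pads) lies 19 mm behind it; z points along the fingers, y is the line along which they close (so a half turn about z gives the same grasp; the last joint's range is limited). The gripper opens to 85 mm and grips with 20 to 120 N. Pads are 22 mm wide; open, the fingers measure 114 mm over their backs; the gripper's body (76 mm by 85 mm) begins 54 mm behind the grasp point. The pads swing forward as they close: fully open they stand 13 mm farther back than shut.
Start: joints at [71.104, 4.979, 10.078, 95.1, 0, 90], TCP at [0.178, 0.52, 0.231] pointing down, gripper open.
Joint ranges: [-179.16, 179.16], [-48.56, 103.87], [-65.8, 70.77], [-126.05, 130.52], [-82.76, 87.17], [-180, 180]. Speed limits (degrees/s): [127.2, 127.2, 147.25, 180, 180, 180].

### API

Orientations are given as [roll, pitch, yaw] about the fixed x, y, z axes, in that order (R = Rz(yaw) Ry(pitch) Rx(roll)).
In Python, from workcell import * gives the robot as it stands.
- The arm moves only by the tool servo_tool, never from a script. Its argument "moves" is a list of rows, each a list of 4 numbers: the shift along the world's x, y, z in normalised numbers (1 is 75 cm), then the turn about the world's z in fractions of the full range, 1 being 4 rad. A call has 1 to 20 rows; each row is the pose to reach, as a shift and turn from the pose commanded when the call began; what a row does not reach only later rows make up. A row lasts 1/12 s, in which the tool goes at most 41.7 mm and 7.16 degrees, less where a joint would pass 70% of its speed; a pose out of reach is approached as far as the arm can. Shift and turn numbers lie between -1 and 1, and a call with a number outside is refused. A call with a gripper value outside its range is refused whole. "claw" is the closure, from 0 (fully open) to 1 (shut), set as the call begins (left out, the last holds). The fingers move at their own pace and stop on an object; "force" is the grip in N (left out, the last holds). Time passes only in rows, so rows that repeat a pose let the fingers close. It gives the time, the measured TCP pose, the force, the opening and the grip force at its end, in the units of the state.
- get_obs(): the state, without advancing time (a new reading comes with each control period).
- camera(name): name is "side" or "top" or "wrist"; returns the picture (420x560x3 uint8, red, green, blue); there is no depth.
- get_calibration(name): a dict with "fx", "fy", "cx", "cy" (pixels), "rvec" (rotation vector, rad) and "tvec" (3), from world to camera coordinates, as OpenCV has them; the wrist camera has in their place "tool_from_camera" (4x4, takes a point from camera to tool coordinates, whose origin is the TCP and whose axes are the flange's). Camera axes: x right, y down, z forward; pixel columns grow to the right and rows downward; lengths in m; the calibration is good to about 2 mm. A picture is of the moment at which its call begins: read the wrist's pose just before it. get_calibration takes no time and is no camera call.
- job_done(): hands the job in; it is judged then, once.
The state is a dict: "time": time; "q": joint angles; "qd": joint speeds; "joint_efforts": joint torques, N m; "ee_pos": TCP position; "tcp_rot": TCP orientation; "wrist_force": force on the tool from outside, world axes, zero at the start; "torque": the same for the moment, N m; "opening": finger opening in m; "grasp_force": force on a finger pad.
Only numpy, scipy, OpenCV 4.12 (cv2) and the standard library are available. Lean on these libraries where they do the work, as an engineer would, in place of code of your own. Each camera call takes 0.05 s, during which the arm holds its last target. There are 200 camera calls.

### The job

Draw the rack's blue sliding end stop back to make room, stand the three loose yellow-capped specimen jars upright in the rack next to the two already there, then slide the end stop up until all five jars stand close together, side by side and upright, in one row. Do not knock any jar over, and leave the other things on the desk where they are.

Things in the scene. Friction and masses are not known exactly. Their poses are not given: they have to be found in the camera images.
- jar_1: clear screw-cap specimen jar with a yellow cap, upright: 75 mm tall, cap 55 mm across (60 to 75 mm up), body 52 mm across below it; about 0.18 kg. Origin at the centre of its underside, z up. All five jars are alike and interchangeable. Starts loose on the desk in front of the rack.
- jar_2: clear screw-cap specimen jar with a yellow cap, upright: 75 mm tall, cap 55 mm across (60 to 75 mm up), body 52 mm across below it; about 0.18 kg. Origin at the centre of its underside, z up. All five jars are alike and interchangeable. Starts loose on the desk in front of the rack.
- jar_3: clear screw-cap specimen jar with a yellow cap, upright: 75 mm tall, cap 55 mm across (60 to 75 mm up), body 52 mm across below it; about 0.18 kg. Origin at the centre of its underside, z up. All five jars are alike and interchangeable. Starts loose on the desk in front of the rack.
- jar_4: clear screw-cap specimen jar with a yellow cap, upright: 75 mm tall, cap 55 mm across (60 to 75 mm up), body 52 mm across below it; about 0.18 kg. Origin at the centre of its underside, z up. All five jars are alike and interchangeable. Starts standing in the rack, near the fixed end plate.
- jar_5: clear screw-cap specimen jar with a yellow cap, upright: 75 mm tall, cap 55 mm across (60 to 75 mm up), body 52 mm across below it; about 0.18 kg. Origin at the centre of its underside, z up. All five jars are alike and interchangeable. Starts standing in the rack, near the fixed end plate.
- jar_rack: grey sheet-metal rack fixed to the desk, 66 mm wide (x), 370 mm long (y): a channel one jar deep, open above. Floor a slick white strip 10 mm above the desk, 60 mm between two rails whose tops are 40 mm above the desk. Fixed end plate at +y (inner face y = +155 mm, top 80 mm above the desk). Origin on the desk, mid-width; y runs along the row to the end plate, z up.
- row_end (a point): point on the channel floor, mid-width, at the inner face of the fixed end plate; axes as jar_rack. The channel runs from here toward -y. A snug row of five jars is about 274 mm long; a light push with the end stop slides the jars together on the slick floor.
- end_stop (a joint): travel of the blue end stop along the rack, m: 0 = fully drawn back (320 mm of channel free between its rubber face and the end plate), growing toward the end plate, to 0.20. Free length = 0.320 - value; about 0.046 against a snug row of five. Rail friction about 3 N; it stays where left and cannot come off.
- end_stop_grip (a point): grip point of the black lug on the end stop, 84 mm above the desk, 26.5 mm behind the rubber face (away from the jars). Lug: 18 mm across the rack (x), 22 mm along it (y), from 52 to 98 mm above the desk, standing on a blue block 76 mm wide and 36 mm long. The face plate before it is 54 mm wide, its top 80 mm above the desk. Axes as jar_rack.
- timer: white lab timer, 62x68x18 mm, lying on the desk left of the rack; leave it alone. Origin at the centre of its underside.
- highlighter: green-yellow highlighter pen, 118 mm long, 17 mm high, lying on the desk in front; leave it alone. Origin under its middle, its length along its y.
- oil_bottle: small amber dropper bottle with a black top, 27 mm across, 85 mm tall, standing behind the rack; leave it alone. Origin at the centre of its underside.
Not all that is in view belongs to the job. Leave any purple or red look-alike of the jar_3 alone.

How it is judged:
By the outcome, as a careful person would: the job done as asked, in the order asked, and still so for the second after the job is handed in, with the robot touching nothing.
It also fails if it takes over 72 s, if anything falls off the work surface, if the arm or the gripper's body presses on something with over 40 N, if the wrist force passes 120 N, or if a joint passes its speed limit or range.

## Working session

There is one attempt and no reset: what is moved stays moved. The work goes in short steps, Python scripts to look and compute and a tool call to move; the robot and the scene stay as the last step left them, time stands still between calls to the robot, and variables do not carry over. Pictures are saved under pics/ and viewed, at most 10 in all, crops included, and the job is handed in when it is done.

Besides the shell and the picture viewer there is one more tool, called after "Emit:" as name(argument=value, ...), one argument or row to a line, values as JSON. servo_tool: Moves the arm, as the interface text tells. Its arguments: {"type":"object","properties":{"moves":{"type":"array","items":{"type":"array","items":{"type":"number"}}},"claw":{"type":"number"},"force":{"type":"number"}},"required":["moves"]}

```bash
mkdir -p pics; cat > h.py <<'E'
from workcell import *
import numpy as np, cv2
def save(n,img,s=1):
    cv2.imwrite(f'pics/{n}.png',cv2.cvtColor(cv2.resize(img,None,fx=s,fy=s,interpolation=cv2.INTER_CUBIC),cv2.COLOR_RGB2BGR))
E
python3 - <<'E'
from h import *
o=get_obs();print({k:np.round(v,3) for k,v in o.items()})
a=camera('top');b=camera('side');np.save('top0.npy',a);np.save('side0.npy',b)
save('top0',a,1.42);save('side0',b,1.42)
for n in('top','side','wrist'):print(n,get_calibration(n))
E
```

```text
{'time': np.float64(0.0), 'q': array([7.1105e+01, 5.0110e+00, 1.0035e+01, 9.5100e+01, 1.0000e-03,
       9.0000e+01]), 'qd': array([-0.038, -0.082,  0.034,  0.034,  0.   ,  0.034]), 'joint_efforts': array([ 1.0000e-03, -5.2039e+01,  4.6480e+01,  1.6000e-02, -0.0000e+00,
        0.0000e+00]), 'ee_pos': array([0.178, 0.52 , 0.231]), 'tcp_rot': array([-1.79925e+02, -1.00000e-03,  1.61105e+02]), 'wrist_force': array([ 0.318, -0.568, -0.032]), 'torque': array([ 0.009, -0.064,  0.003]), 'grasp_force': np.float64(0.0), 'opening': np.float64(0.085)}
top {'fx': 537.1962981800294, 'fy': 537.1962981800294, 'cx': 287.9999971878077, 'cy': 212.31412452253025, 'rvec': array([ 2.12872096, -2.17911369,  0.1077291 ]), 'tvec': array([0.01210828, 0.5365607 , 1.41348626])}
side {'fx': 544.4778986091978, 'fy': 544.4778986091978, 'cx': 283.2370168577436, 'cy': 198.08034154542912, 'rvec': array([ 0.40638362, -2.5431219 ,  1.45934392]), 'tvec': array([0.51740167, 0.14553041, 1.55464051])}
wrist {'fx': 360.1532504967109, 'fy': 360.1532504967109, 'cx': 286.003394081886, 'cy': 213.9399214097265, 'tool_from_camera': array([[ 7.00747913e-04, -9.55261982e-01, -2.95760129e-01,
         7.66978925e-02],
       [ 9.99999398e-01,  9.19250917e-04, -5.99735883e-04,
         8.35808750e-04],
       [ 8.44782659e-04, -2.95759531e-01,  9.55262051e-01,
        -1.42457918e-01],
       [ 0.00000000e+00,  0.00000000e+00,  0.00000000e+00,
         1.00000000e+00]])}
```

View pics/top0.png

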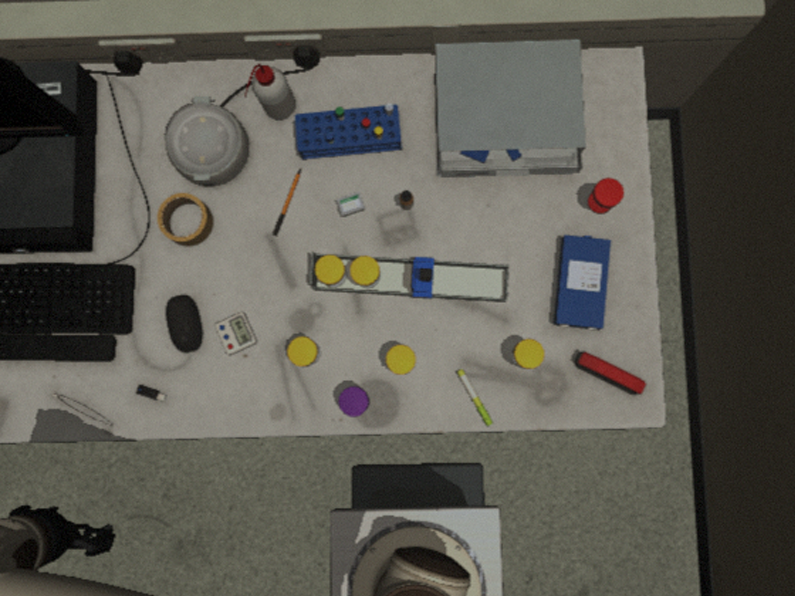

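View pics/side0.png

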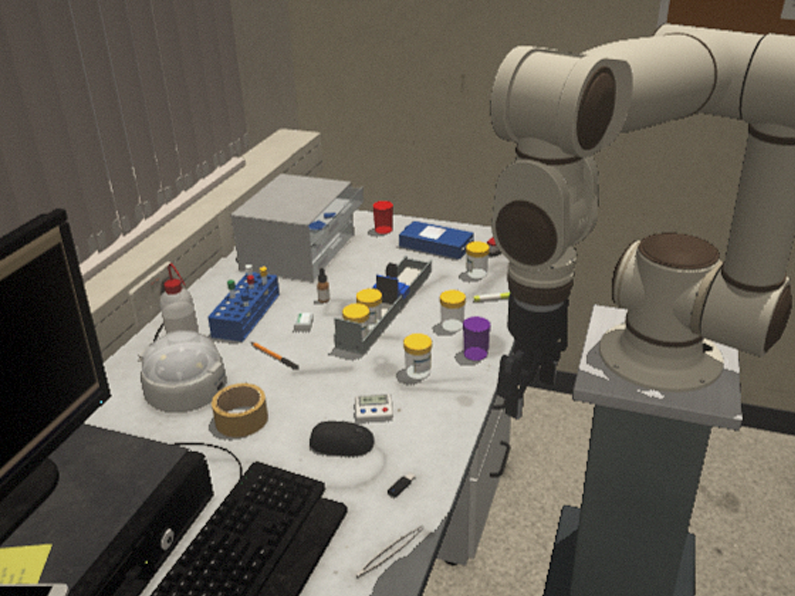

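The top picture shows the loose yellow caps at (302,351), (400,359) and (529,353), and the racked ones at (329,269) and (364,270). The black lug is at (425,273). Look-alikes to leave alone are purple (353,401) and red (606,195). The side view agrees. Next I'll crop both views and triangulate.

```bash
cat >> h.py <<'E'
C={n:get_calibration(n) for n in('top','side')}
def P(n):
    c=C[n];R=cv2.Rodrigues(c['rvec'])[0];K=np.array([[c['fx'],0,c['cx']],[0,c['fy'],c['cy']],[0,0,1]])
    return K,R,np.array(c['tvec'])
def onplane(n,uv,z):
    K,R,t=P(n);d=R.T@np.linalg.inv(K)@np.array([*uv,1.]);o=-R.T@t
    return o+d*(z-o[2])/d[2]
def tri(u1,u2):
    M=[]
    for n in('top','side'):
        K,R,t=P(n);M.append(K@np.c_[R,t])
    X=cv2.triangulatePoints(M[0],M[1],np.array(u1,float),np.array(u2,float))[:,0];return X[:3]/X[3]
def proj(n,X):
    K,R,t=P(n);return cv2.projectPoints(np.array(X,float).reshape(-1,3),cv2.Rodrigues(R)[0],t,K,None)[0][:,0]
def yellow(img,amin=60):
    h=cv2.cvtColor(img,cv2.COLOR_RGB2HSV);m=cv2.inRange(h,(20,140,80),(29,255,255))
    n,l,s,c=cv2.connectedComponentsWithStats(m)
    return [(c[i].round(1),s[i].tolist()) for i in range(1,n) if s[i][4]>amin]
E
python3 - <<'E'
from h import *
a=np.load('top0.npy');b=np.load('side0.npy')
for i,n in((a,'top'),(b,'side')):
    for c,s in yellow(i):
        print(n,c,s, onplane('top',c,.073).round(4) if n=='top' else '')
A=cv2.resize(a[172:218,210:368],None,fx=5,fy=5,interpolation=cv2.INTER_CUBIC)
B=cv2.resize(b[150:280,225:355],None,fx=2.6,fy=2.6,interpolation=cv2.INTER_CUBIC)
c=np.zeros((A.shape[0]+B.shape[0],800,3),np.uint8);c[:A.shape[0],:A.shape[1]]=A;c[A.shape[0]:,:B.shape[1]]=B
Z=cv2.resize(a[230:300,190:390],None,fx=2.2,fy=2.2,interpolation=cv2.INTER_CUBIC);c[240:240+Z.shape[0],350:350+Z.shape[1]]=Z
print(A.shape,B.shape);save('crop0',c)
E
```

```text
top [231.6 189.3] [221, 180, 22, 20, 342] [0.5963 0.1458 0.073 ]
top [256.4 190.2] [247, 180, 20, 21, 334] [0.5923 0.0806 0.073 ]
top [212.3 247. ] [202, 237, 21, 21, 341] [0.4459 0.1976 0.073 ]
top [372.1 248.6] [362, 239, 21, 20, 337] [ 0.4322 -0.2162  0.073 ]
top [281.6 252.6] [272, 243, 20, 20, 329] [0.4272 0.0179 0.073 ]
side [335.9 174.9] [328, 170, 17, 11, 146] 
side [255.  214.4] [241, 203, 28, 24, 373] 
side [318.2 210. ] [310, 204, 18, 13, 176] 
side [293.8 241.7] [284, 235, 20, 15, 229] 
side [ 16.6 395.5] [0, 384, 36, 27, 651] 
(230, 790, 3) (338, 338, 3)
```

View pics/crop0.png

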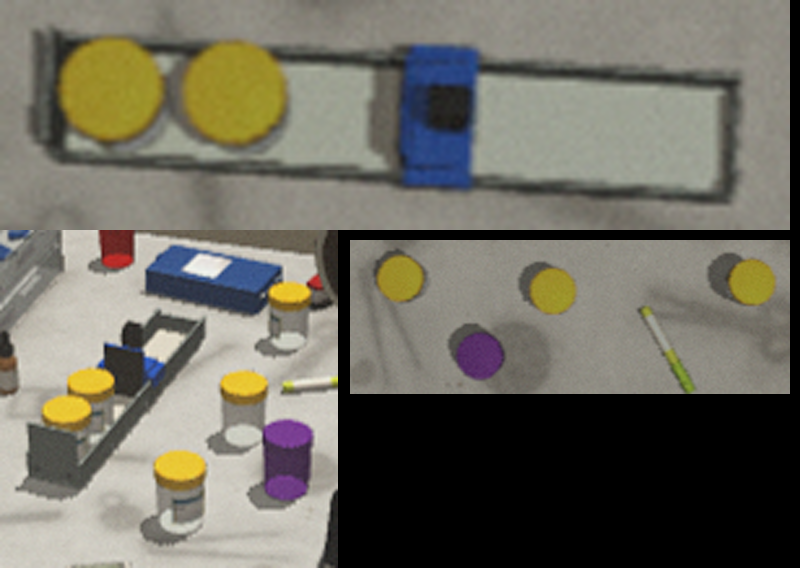

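The crop confirms three clear-bodied yellow-capped jars; the purple one is opaque, so I leave it. The lug top in the top crop is at (447,107). The rack's outer corners there are about (60,37), (740,72), (735,201) and (58,161).

```bash
python3 - <<'E'
from h import *
top=[(212.3,247),(281.6,252.6),(372.1,248.6)];side=[(293.8,241.7),(318.2,210),(335.9,174.9)]
for t,s in zip(top,side): X=tri(t,s);print('jar',X.round(4),'reproj',proj('top',X).round(1))
f=lambda u,v:(210+u/5,172+v/5)
g=lambda u,v:(225+u/2.6,150+(v-230)/2.6)
print('lug',tri(f(447,107),g(133,330)).round(4),onplane('top',f(447,107),.098).round(4))
for p in[(60,37),(740,72),(735,201),(58,161)]:print('rail',onplane('top',f(*p),.04).round(4))
a=np.array([onplane('top',f(*p),.04)[:2] for p in[(60,37),(740,72),(735,201),(58,161)]])
d1=a[0]-a[1];d2=a[3]-a[2];print('yaw',[np.degrees(np.arctan2(-d[0],d[1])) for d in(d1,d2)],np.linalg.norm(d1),np.linalg.norm(a[0]-a[3]),np.linalg.norm(a[1]-a[2]),a.mean(0))
# rail height check, side: near rack corner bottom end and end-plate top
print('block',[onplane('top',f(*p),.052).round(4) for p in[(438,47),(438,187)]])
# highlighter
q=lambda u,v:(190+(u-350)/2.2,230+(v-240)/2.2)
print('hl',onplane('top',q(645,310),.01).round(3),onplane('top',q(688,388),.01).round(3),'purple',onplane('top',q(478,355),.075).round(3))
E
```

```text
jar [0.4466 0.1988 0.0659] reproj [[212.3 246.9]]
jar [0.428  0.0182 0.0653] reproj [[281.6 252.4]]
jar [ 0.4328 -0.2173  0.0648] reproj [[372.1 248.5]]
lug [ 0.5789 -0.0319  0.0883] [ 0.5772 -0.0319  0.098 ]
rail [0.6294 0.1755 0.04  ]
rail [ 0.601  -0.1898  0.04  ]
rail [ 0.5315 -0.1846  0.04  ]
rail [0.5619 0.1771 0.04  ]
yaw [np.float64(-4.438900569730587), np.float64(-4.812723638674134)] 0.3663957696571006 0.06747721129339532 0.06974918666739945 [ 0.58096218 -0.00546839]
block [array([ 0.6166, -0.0282,  0.052 ]), array([ 0.5414, -0.0264,  0.052 ])]
hl [ 0.402 -0.094  0.01 ] [ 0.307 -0.144  0.01 ] purple [0.353 0.105 0.075]
```

Units first: shifts go in shares of 75 cm and turns go in shares of 4 rad. So -55.2 cm / 75 = -0.736, 39.9 cm / 75 = 0.532, -1.321 rad / 4 = -0.3303.

Emit:
servo_tool(
  moves=[
    [0.532,-0.736,0,-0.3303],
    [0.532,-0.736,0,-0.3303],
    [0.532,-0.736,0,-0.3303],
    [0.532,-0.736,0,-0.3303],
    [0.532,-0.736,0,-0.3303],
    [0.532,-0.736,0,-0.3303],
    [0.532,-0.736,0,-0.3303],
    [0.532,-0.736,0,-0.3303],
    [0.532,-0.736,0,-0.3303],
    [0.532,-0.736,0,-0.3303],
    [0.532,-0.736,0,-0.3303],
    [0.532,-0.736,0,-0.3303],
    [0.532,-0.736,0,-0.3303],
    [0.532,-0.736,0,-0.3303],
    [0.532,-0.736,0,-0.3303],
    [0.532,-0.736,0,-0.3303],
    [0.532,-0.736,0,-0.3303],
    [0.532,-0.736,0,-0.3303],
    [0.532,-0.736,0,-0.3303],
    [0.532,-0.736,0,-0.3303],
  ],
  claw=0,
)

```text
time: 1.77
ee_pos: [0.5766, -0.031, 0.2311]
tcp_rot: [-180.0, -0.0, 85.4]
wrist_force: [-0.8, 0.1, 0.4]
opening: 0.0853
grasp_force: 0.0
```

```bash
python3 - <<'E'
from h import *
from scipy.spatial.transform import Rotation as Ro
o=get_obs();a=camera('wrist');np.save('w0.npy',a);print(o['time'],o['ee_pos'],o['tcp_rot'],o['q'])
np.save('w0p.npy',np.r_[o['ee_pos'],o['tcp_rot']])
save('w0',a,1.42)
E
```

```text
1.7667 [ 0.57663622 -0.03096375  0.23111995] [-1.79955977e+02 -1.26407745e-02  8.54356809e+01] [-3.08046997e+00  8.87195056e+00  1.43370503e+01  9.55087808e+01
  1.37765189e-02  9.14838391e+01]
```

View pics/w0.png

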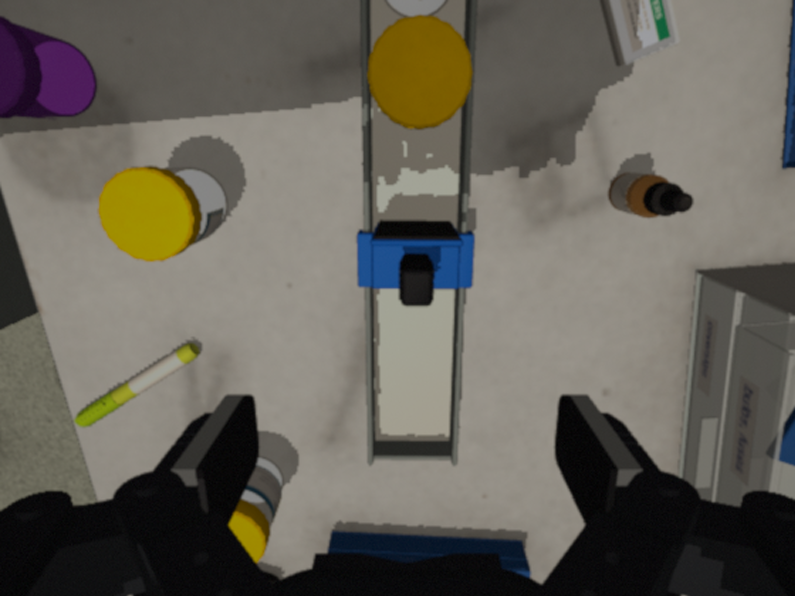

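The wrist view shows the lug's top face spanning (400–433, 268–304). The rack's outer rails are at x 369/458 at row 455, and about 362/475 at row 100. Jar 5's cap is at (420,72), one loose jar's cap is at (150,214), and the bottle at (675,195) is well clear.

```bash
cat >> h.py <<'E'
from scipy.spatial.transform import Rotation as Ro
def wplane(uv,z,pose,s=1.42):
    c=get_calibration('wrist');T=np.eye(4);T[:3,:3]=Ro.from_euler('xyz',pose[3:],degrees=True).as_matrix();T[:3,3]=pose[:3]
    W=T@c['tool_from_camera'];d=W[:3,:3]@np.array([(uv[0]/s-c['cx'])/c['fx'],(uv[1]/s-c['cy'])/c['fy'],1]);o=W[:3,3]
    return (o+d*(z-o[2])/d[2]).round(4)
E
python3 - <<'E'
from h import *
p=np.load('w0p.npy')
for n,u,z in[('lug',(416,286),.098),('lugL',(400,286),.098),('lugR',(433,286),.098),('rL',(369,455),.04),('rR',(459,455),.04),('rL',(363,130),.04),('rR',(474,130),.04),('jar5',(420,72),.085),('j2',(150,214),.075),('blkL',(358,286),.052),('blkR',(472,286),.052)]:
    print(n,wplane(u,z,p))
a=np.load('w0.npy')
for c,s in yellow(a):print(c,wplane(c,.075,p,1),wplane(c,.085,p,1))
E
```

```text
lug [ 0.5812 -0.0299  0.098 ]
lugL [ 0.5723 -0.0292  0.098 ]
lugR [ 0.5907 -0.0306  0.098 ]
rL [ 0.5361 -0.1743  0.04  ]
rR [ 0.6036 -0.1796  0.04  ]
rL [0.5557 0.0564 0.04  ]
rR [0.624 0.051 0.04 ]
jar5 [0.5916 0.0809 0.085 ]
j2 [0.4304 0.0191 0.075 ]
blkL [ 0.5434 -0.0395  0.052 ]
blkR [ 0.6174 -0.0453  0.052 ]
[295.5  50.2] [0.5918 0.0825 0.075 ] [0.5914 0.0813 0.085 ]
[103.2 150.1] [0.4285 0.0198 0.075 ] [0.4337 0.0206 0.085 ]
[174.7 375.4] [ 0.4488 -0.2083  0.075 ] [ 0.4533 -0.1998  0.085 ]
```

Scaled: -16.6 cm / 75 = -0.2213, 0.35 cm / 75 = 0.0047.

Emit:
servo_tool(
  moves=[
    [0.004,0.0013,-0.0533,0],
    [0.0047,0.0013,-0.1067,0],
    [0.0047,0.0013,-0.1467,0],
    [0.0047,0.0013,-0.18,0],
    [0.0047,0.0013,-0.2067,0],
    [0.0047,0.0013,-0.2213,0],
    [0.0047,0.0013,-0.2213,0],
  ],
)

```text
time: 2.4
ee_pos: [0.579, -0.0295, 0.0632]
tcp_rot: [-179.8, 0.0, 85.5]
wrist_force: [-0.5, 0.6, -0.3]
opening: 0.0855
grasp_force: 0.0
```

Emit:
servo_tool(
  moves=[
    [0,0,0,0],
    [0,0,0,0],
    [0,0,0,0],
    [0,0,0,0],
    [0,0,0,0],
    [0,0,0,0],
    [0,0,0,0],
    [0,0,0,0],
    [0,0,0,0],
    [0,0,0,0],
  ],
  claw=1,
  force=30,
)

```text
time: 3.23
ee_pos: [0.582, -0.0308, 0.0662]
tcp_rot: [179.8, -0.0, 85.4]
wrist_force: [4.7, 0.8, 1.3]
opening: 0.0179
grasp_force: 33.1
```

Scaled: -13.2 cm / 75 = -0.176, 0.15 cm / 75 = 0.002.

Emit:
servo_tool(
  moves=[
    [0.002,-0.0093,0,0],
    [0.0007,-0.0227,0,0],
    [-0.0008,-0.04,0,0],
    [-0.0021,-0.0573,0,0],
    [-0.0036,-0.0747,0,0],
    [-0.0051,-0.092,0,0],
    [-0.0065,-0.1093,0,0],
    [-0.008,-0.1267,0,0],
    [-0.0093,-0.144,0,0],
    [-0.0107,-0.16,0,0],
    [-0.0117,-0.1707,0,0],
    [-0.012,-0.176,0,0],
    [-0.012,-0.176,0,0],
    [-0.012,-0.176,0,0],
  ],
)

```text
time: 4.4
ee_pos: [0.5706, -0.1636, 0.0662]
tcp_rot: [-179.9, 0.1, 85.3]
wrist_force: [-7.2, -2.4, 9.2]
opening: 0.0173
grasp_force: 33.9
```

Emit:
servo_tool(
  moves=[
    [-0.0013,-0.0027,0.0013,0],
    [-0.0017,-0.0053,0.0013,0],
    [-0.002,-0.008,0.0013,0],
    [-0.002,-0.008,0.0013,0],
    [-0.002,-0.008,0.0013,0],
  ],
)

```text
time: 4.82
ee_pos: [0.5701, -0.1679, 0.0662]
tcp_rot: [-180.0, -0.1, 85.4]
wrist_force: [-0.5, 6.9, 1.2]
opening: 0.0178
grasp_force: 33.1
```

Scaled: -13.6 cm / 75 = -0.1813, -12.5 cm / 75 = -0.1667.

Emit:
servo_tool(
  moves=[
    [0,0.0027,0,0],
    [0,0.0027,0,0],
    [0,0.0027,0,0],
    [0,0.0027,0,0],
    [0,0.0027,0,0],
    [0,0.0027,0.0267,0],
    [0,0.0027,0.0667,0],
    [0,0.0027,0.1067,0],
    [-0.04,-0.0133,0.12,0],
    [-0.0933,-0.0333,0.12,0],
    [-0.1333,-0.0493,0.12,0],
    [-0.1667,-0.06,0.12,0],
    [-0.1813,-0.0627,0.12,0],
    [-0.1813,-0.0627,0.12,0],
    [-0.1813,-0.0627,0.12,0],
  ],
  claw=0,
)

```text
time: 6.07
ee_pos: [0.4346, -0.2158, 0.1567]
tcp_rot: [179.9, 0.0, 85.4]
wrist_force: [0.7, 0.2, 1.0]
opening: 0.0854
grasp_force: 0.0
```

```bash
python3 - <<'E'
from h import *
o=get_obs();a=camera('wrist');print(o['time'],o['ee_pos'],o['tcp_rot'],o['opening'])
p=np.r_[o['ee_pos'],o['tcp_rot']]
for c,s in yellow(a,300):print(c,s,wplane(c,.075,p,1),wplane(c,.085,p,1))
b=camera('top')
for c,s in yellow(b):print('top',c,s[4],onplane('top',c,.073).round(4))
c=np.zeros((420,784,3),np.uint8);c[:,:560]=a;c[:,560:]=b[100:300,210:434][:, :].repeat(2,0).repeat(1,1)[:420] if 0 else 0
Z=cv2.resize(b[150:280,190:390],(700,455));save('w1',np.vstack([cv2.resize(a,(186,140)).repeat(1,0) if 0 else np.pad(cv2.resize(a,(180,135)),((0,0),(0,520),(0,0))),Z]))
E
```

```text
6.0667 [ 0.43456163 -0.2158389   0.15667187] [1.79925876e+02 1.98132292e-02 8.53689949e+01] 0.08536363091889088
[282.7 220.2] [242, 180, 82, 81, 5216] [ 0.4318 -0.2129  0.075 ] [ 0.4322 -0.2096  0.085 ]
top [231.6 189.3] 340 [0.5963 0.1458 0.073 ]
top [256.4 190.1] 336 [0.5926 0.0806 0.073 ]
top [212.3 247. ] 343 [0.4459 0.1976 0.073 ]
top [365.5 248.4] 87 [ 0.4331 -0.1992  0.073 ]
top [281.1 252.2] 296 [0.4283 0.0191 0.073 ]
```

View pics/w1.png

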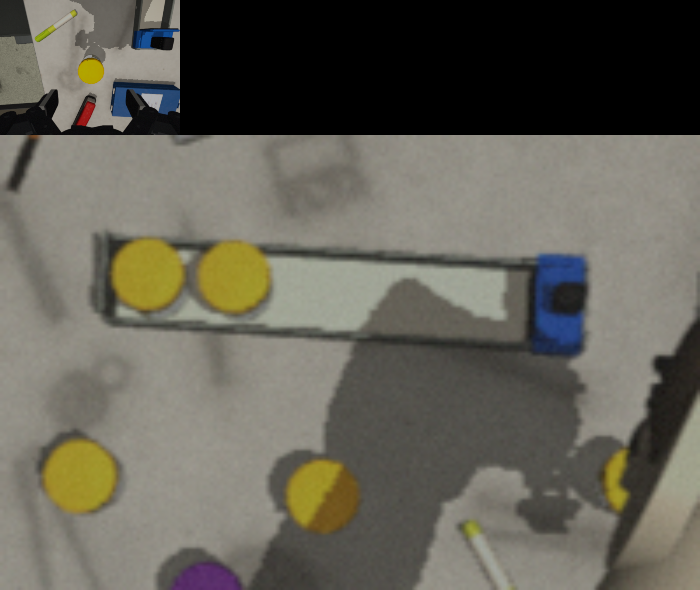

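The end stop is fully back: the block is at (560,305), at the rack's open end. Jar 3 sits below the gripper at about (0.4325, −0.2145). Descending to grip its cap.

Emit:
servo_tool(
  moves=[
    [-0.0013,0.0007,-0.04,0],
    [-0.0027,0.0013,-0.08,0],
    [-0.0027,0.0013,-0.1133,0],
    [-0.0027,0.0013,-0.136,0],
    [-0.0027,0.0013,-0.1493,0],
    [-0.0027,0.0013,-0.1493,0],
    [-0.0027,0.0013,-0.1493,0],
  ],
)

```text
time: 6.75
ee_pos: [0.4327, -0.2144, 0.0444]
tcp_rot: [-180.0, -0.0, 85.5]
wrist_force: [0.2, -1.1, -1.0]
opening: 0.0854
grasp_force: 0.0
```

Emit:
servo_tool(
  moves=[
    [0,0,0,0],
    [0,0,0,0],
    [0,0,0,0],
    [0,0,0,0],
    [0,0,0,0],
    [0,0,0,0],
    [0,0,0,0],
  ],
  claw=1,
  force=30,
)

```text
time: 7.33
ee_pos: [0.4329, -0.215, 0.0457]
tcp_rot: [179.9, 0.0, 85.4]
wrist_force: [-1.6, 0.6, 5.8]
opening: 0.0536
grasp_force: 31.4
```

Scaled: 14.25 cm / 75 = 0.19, 10.85 cm / 75 = 0.1447.

Emit:
servo_tool(
  moves=[
    [0,0,0.0133,0],
    [0,0,0.04,0],
    [0,0,0.0733,0],
    [0,0,0.1067,0],
    [0,0,0.14,0],
    [0.0093,0.0067,0.16,0],
    [0.0293,0.0227,0.16,0],
    [0.06,0.0453,0.16,0],
    [0.0933,0.0707,0.16,0],
    [0.1267,0.096,0.16,0],
    [0.156,0.1187,0.16,0],
    [0.1773,0.1347,0.16,0],
    [0.188,0.1427,0.16,0],
    [0.19,0.1447,0.16,0],
    [0.19,0.1447,0.16,0],
  ],
)

```text
time: 8.58
ee_pos: [0.5744, -0.1061, 0.1643]
tcp_rot: [-180.0, 0.0, 85.4]
wrist_force: [-0.5, -0.7, -1.6]
opening: 0.0538
grasp_force: 32.4
```

```bash
python3 - <<'E'
from h import *
o=get_obs();a=camera('wrist');print(o['time'],o['ee_pos'],o['tcp_rot'],o['opening'],o['wrist_force'])
np.save('w2p.npy',np.r_[o['ee_pos'],o['tcp_rot']]);save('w2',a,1.42);np.save('w2.npy',a)
E
```

```text
8.5833 [ 0.57439867 -0.10608915  0.16431545] [-1.79957977e+02  6.08281362e-03  8.54491814e+01] 0.05375044755407029 [-0.52950592 -0.69974164 -1.64165759]
```

View pics/w2.png

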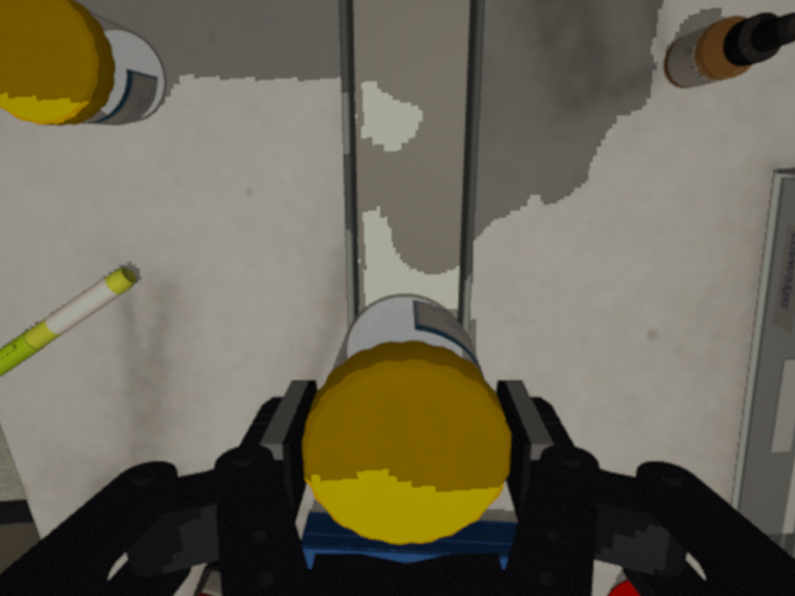

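The jar is held upright with its cap at (407,442). It sits over the channel, whose rails run x ≈ 341/483 at row 5 to 349/470 at row 290.

```bash
python3 - <<'E'
from h import *
p=np.load('w2p.npy')
print('cap',wplane((407,442),.1936,p))
for r,l,R in((5,341,484),(250,347,472)):
    A=wplane((l,r),.04,p);B=wplane((R,r),.04,p);print(A,B,(A+B)/2,np.linalg.norm(A-B))
E
```

```text
cap [ 0.5742 -0.1011  0.1936]
[0.5542 0.0343 0.04  ] [0.6201 0.0291 0.04  ] [0.58715 0.0317  0.04   ] 0.06610484097250363
[ 0.544  -0.0801  0.04  ] [ 0.61   -0.0853  0.04  ] [ 0.577  -0.0827  0.04  ] 0.06620453156695538
```

Scaled: -10.9 cm / 75 = -0.1453, -10.5 cm / 75 = -0.14.

Emit:
servo_tool(
  moves=[
    [0,0,-0.02,0],
    [0,0,-0.0533,0],
    [0,0,-0.08,0],
    [0,0,-0.1,0],
    [0,0,-0.1133,0],
    [0,0,-0.124,0],
    [0,0,-0.1333,0],
    [0,0,-0.14,0],
    [0,0,-0.1453,0],
    [0,0,-0.1453,0],
    [0,0,-0.1453,0],
  ],
)

```text
time: 9.55
ee_pos: [0.5749, -0.1062, 0.0559]
tcp_rot: [179.9, 0.0, 85.4]
wrist_force: [-0.2, 0.7, -1.8]
opening: 0.0536
grasp_force: 32.4
```

Scaled: -14.65 cm / 75 = -0.1953, 12.6 cm / 75 = 0.168.

Emit:
servo_tool(
  moves=[
    [0,0,0,0],
    [0,0,0,0],
    [0,0,0,0],
    [0,0,0,0],
    [0,0,0.0267,0],
    [0,0,0.0667,0],
    [0,0,0.1067,0],
    [-0.0133,0.0133,0.14,0],
    [-0.0533,0.0467,0.14,0],
    [-0.1,0.0867,0.14,0],
    [-0.14,0.12,0.14,0],
    [-0.1733,0.1507,0.14,0],
    [-0.1953,0.168,0.12,0],
    [-0.1953,0.168,0.08,0],
    [-0.1953,0.168,0.04,0],
    [-0.1953,0.168,0.0133,0],
    [-0.1953,0.168,-0.004,0],
    [-0.1953,0.168,-0.0147,0],
    [-0.1953,0.168,-0.0147,0],
  ],
  claw=0,
)

```text
time: 11.13
ee_pos: [0.4273, 0.0198, 0.043]
tcp_rot: [-179.9, 0.0, 85.4]
wrist_force: [0.8, 0.3, 0.2]
opening: 0.0853
grasp_force: 0.0
```

Emit:
servo_tool(
  moves=[
    [0,0,0,0],
    [0,0,0,0],
    [0,0,0,0],
    [0,0,0,0],
    [0,0,0,0],
    [0,0,0,0],
    [0,0,0,0],
  ],
  claw=1,
)

```text
time: 11.72
ee_pos: [0.4289, 0.0199, 0.0457]
tcp_rot: [179.9, -0.0, 85.4]
wrist_force: [-2.2, 0.5, 5.6]
opening: 0.0529
grasp_force: 31.1
```

```bash
python3 - <<'E'
from h import *
b=camera('top')
for c,s in yellow(b):print('top',c,s[4],onplane('top',c,.073).round(4),onplane('top',c,.083).round(4))
Z=cv2.resize(b[150:280,190:390],(800,520));s=camera('side')
save('t3',np.hstack([Z[:, :500],cv2.resize(s[150:280,225:300],(300,520))]))
E
```

```text
top [231.6 189.3] 340 [0.5963 0.1458 0.073 ] [0.5947 0.1446 0.083 ]
top [256.4 190.1] 337 [0.5926 0.0806 0.073 ] [0.591  0.0799 0.083 ]
top [328.6 194.9] 339 [ 0.5751 -0.1083  0.073 ] [ 0.5736 -0.1077  0.083 ]
top [212.2 247. ] 338 [0.4459 0.1979 0.073 ] [0.4454 0.1963 0.083 ]
```

View pics/t3.png

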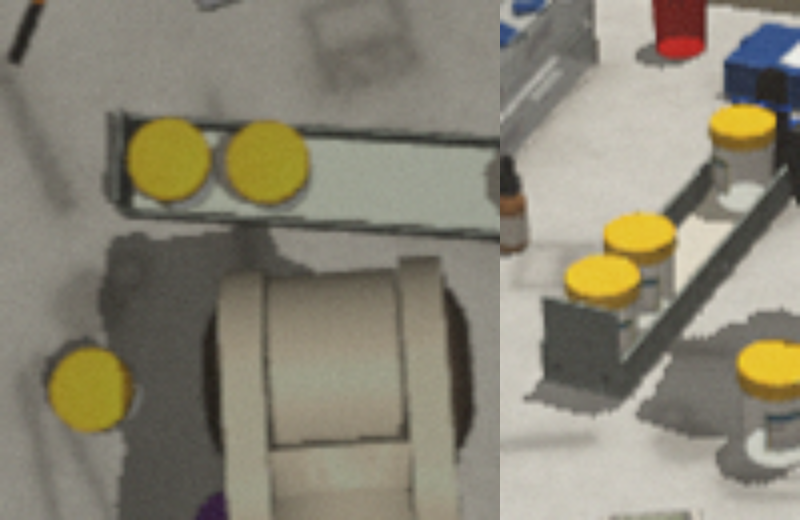

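The third jar stands upright in the channel, seen at (742,145) in the side crop, and jar 2 is gripped. I'll carry it to the slot at y −0.044.

Emit:
servo_tool(
  moves=[
    [0,0,0.0133,0],
    [0,0,0.04,0],
    [0,0,0.0733,0],
    [0,0,0.1067,0],
    [0,0,0.14,0],
    [0.0093,-0.004,0.16,0],
    [0.032,-0.0133,0.16,0],
    [0.0653,-0.0267,0.16,0],
    [0.1,-0.0413,0.16,0],
    [0.1333,-0.056,0.16,0],
    [0.1653,-0.0693,0.16,0],
    [0.188,-0.0787,0.16,0],
    [0.2,-0.084,0.16,0],
    [0.2027,-0.0853,0.16,0],
    [0.2027,-0.0853,0.16,0],
    [0.2027,-0.0853,0.16,0],
  ],
)

```text
time: 13.15
ee_pos: [0.5794, -0.0438, 0.1646]
tcp_rot: [-180.0, -0.0, 85.4]
wrist_force: [-0.5, -0.6, -1.6]
opening: 0.0532
grasp_force: 32.1
```

Scaled: -10.9 cm / 75 = -0.1453, -10.5 cm / 75 = -0.14.

Emit:
servo_tool(
  moves=[
    [0,0,-0.02,0],
    [0,0,-0.0533,0],
    [0,0,-0.08,0],
    [0,0,-0.1,0],
    [0,0,-0.1133,0],
    [0,0,-0.124,0],
    [0,0,-0.1333,0],
    [0,0,-0.14,0],
    [0,0,-0.1453,0],
    [0,0,-0.1453,0],
    [0,0,-0.1453,0],
  ],
)

```text
time: 14.07
ee_pos: [0.5805, -0.0442, 0.0558]
tcp_rot: [179.9, -0.0, 85.4]
wrist_force: [-0.8, -0.7, -1.4]
opening: 0.053
grasp_force: 32.4
```

Scaled: 24.3 cm / 75 = 0.324, -13.35 cm / 75 = -0.178.

Emit:
servo_tool(
  moves=[
    [0,0,0,0],
    [0,0,0,0],
    [0,0,0,0],
    [0,0,0,0],
    [0,0,0.0267,0],
    [0,0,0.0667,0],
    [0,0,0.1067,0],
    [-0.0133,0.02,0.14,0],
    [-0.04,0.0667,0.14,0],
    [-0.0667,0.116,0.14,0],
    [-0.0933,0.164,0.14,0],
    [-0.12,0.2133,0.14,0],
    [-0.1467,0.26,0.14,0],
    [-0.1667,0.3,0.14,0],
    [-0.178,0.324,0.14,0],
    [-0.178,0.324,0.14,0],
    [-0.178,0.324,0.14,0],
  ],
  claw=0,
)

```text
time: 15.48
ee_pos: [0.4463, 0.1997, 0.1605]
tcp_rot: [180.0, -0.0, 85.6]
wrist_force: [-0.4, -1.2, 0.4]
opening: 0.0855
grasp_force: 0.0
```

```bash
python3 - <<'E'
from h import *
o=get_obs();a=camera('wrist');print(o['time'],o['ee_pos'],o['tcp_rot'],o['opening'])
p=np.r_[o['ee_pos'],o['tcp_rot']]
for c,s in yellow(a,300):print(c,s,wplane(c,.075,p,1),wplane(c,.085,p,1))
b=camera('top')
for c,s in yellow(b):print('top',c,s,onplane('top',c,.083).round(4))
E
```

```text
15.4833 [0.44627025 0.19966037 0.16047102] [ 1.79974209e+02 -2.44340803e-03  8.55566480e+01] 0.08548792543664917
[287.2 219.8] [247, 180, 81, 80, 5039] [0.4463 0.2014 0.075 ] [0.4466 0.2047 0.085 ]
[507.1 280.7] [463, 241, 90, 80, 5399] [0.5971 0.1446 0.075 ] [0.5907 0.1504 0.085 ]
[501.7 338. ] [468, 322, 63, 35, 1197] [0.598  0.0972 0.075 ] [0.5916 0.105  0.085 ]
top [231.6 189.3] [222, 180, 21, 20, 340] [0.5947 0.1446 0.083 ]
top [256.4 190.2] [247, 180, 20, 21, 336] [0.5907 0.0799 0.083 ]
top [304.9 193.6] [295, 184, 21, 21, 341] [ 0.5786 -0.0463  0.083 ]
top [328.7 194.8] [319, 185, 21, 21, 340] [ 0.5739 -0.108   0.083 ]
top [216.4 247.5] [210, 237, 13, 21, 185] [0.4438 0.1854 0.083 ]
```

Scaled: -11.6 cm / 75 = -0.1547, -10.5 cm / 75 = -0.14.

Emit:
servo_tool(
  moves=[
    [0,0,-0.04,0],
    [0,0,-0.08,0],
    [0,0,-0.1133,0],
    [0,0,-0.14,0],
    [0,0,-0.1547,0],
    [0,0,-0.1547,0],
    [0,0,-0.1547,0],
  ],
)

```text
time: 16.17
ee_pos: [0.447, 0.1982, 0.0446]
tcp_rot: [-180.0, 0.0, 85.4]
wrist_force: [0.2, -0.1, 1.1]
opening: 0.0855
grasp_force: 0.0
```

Emit:
servo_tool(
  moves=[
    [0,0,0,0],
    [0,0,0,0],
    [0,0,0,0],
    [0,0,0,0],
    [0,0,0,0],
    [0,0,0,0],
    [0,0,0,0],
  ],
  claw=1,
)

```text
time: 16.75
ee_pos: [0.4474, 0.1992, 0.0458]
tcp_rot: [179.9, -0.1, 85.4]
wrist_force: [0.5, -0.2, 6.2]
opening: 0.0534
grasp_force: 31.2
```

Scaled: -18.05 cm / 75 = -0.2407, 13.9 cm / 75 = 0.1853.

Emit:
servo_tool(
  moves=[
    [0,0,0.0133,0],
    [0,0,0.04,0],
    [0,0,0.0733,0],
    [0,0,0.1067,0],
    [0,0,0.14,0],
    [0.008,-0.0107,0.16,0],
    [0.0267,-0.0347,0.16,0],
    [0.052,-0.0667,0.16,0],
    [0.08,-0.104,0.16,0],
    [0.1093,-0.1413,0.16,0],
    [0.1373,-0.1787,0.16,0],
    [0.1613,-0.2093,0.16,0],
    [0.1773,-0.2307,0.16,0],
    [0.184,-0.2387,0.16,0],
    [0.1853,-0.2407,0.16,0],
    [0.1853,-0.2407,0.16,0],
    [0.1853,-0.2407,0.16,0],
  ],
)

```text
time: 18.17
ee_pos: [0.5851, 0.0192, 0.1646]
tcp_rot: [-180.0, -0.0, 85.5]
wrist_force: [-0.5, 0.8, -1.9]
opening: 0.0533
grasp_force: 32.3
```

Scaled: -10.9 cm / 75 = -0.1453, -10.5 cm / 75 = -0.14.

Emit:
servo_tool(
  moves=[
    [0,0,-0.02,0],
    [0,0,-0.04,0],
    [0,0,-0.056,0],
    [0,0,-0.0693,0],
    [0,0,-0.0827,0],
    [0,0,-0.096,0],
    [0,0,-0.1093,0],
    [0,0,-0.1227,0],
    [0,0,-0.1333,0],
    [0,0,-0.14,0],
    [0,0,-0.1453,0],
    [0,0,-0.1453,0],
    [0,0,-0.1453,0],
  ],
)

```text
time: 19.25
ee_pos: [0.5861, 0.0183, 0.0559]
tcp_rot: [179.9, -0.0, 85.4]
wrist_force: [-0.5, 0.8, 0.2]
opening: 0.0534
grasp_force: 32.6
```

Scaled: -18.65 cm / 75 = -0.2487, -1.6 cm / 75 = -0.0213.

Emit:
servo_tool(
  moves=[
    [0,0,0,0],
    [0,0,0,0],
    [0,0,0,0],
    [0,0,0,0],
    [0,0,0.0267,0],
    [0,0,0.0667,0],
    [0,0,0.1067,0],
    [-0.0027,-0.0267,0.14,0],
    [-0.0067,-0.0733,0.14,0],
    [-0.0107,-0.12,0.14,0],
    [-0.0147,-0.1667,0.14,0],
    [-0.0187,-0.2133,0.14,0],
    [-0.0213,-0.2487,0.14,0],
    [-0.0213,-0.2487,0.14,0],
    [-0.0213,-0.2487,0.1067,0],
    [-0.0213,-0.2487,0.0667,0],
    [-0.0213,-0.2487,0.0333,0],
    [-0.0213,-0.2487,0.0133,0],
    [-0.0213,-0.2487,0.0133,0],
  ],
  claw=0,
)

```text
time: 20.83
ee_pos: [0.5677, -0.1673, 0.0613]
tcp_rot: [-179.7, -0.1, 85.4]
wrist_force: [-1.7, 0.8, -0.8]
opening: 0.085
grasp_force: 0.0
```

Emit:
servo_tool(
  moves=[
    [0,0,0,0],
    [0,0,0,0],
    [0,0,0,0],
    [0,0,0,0],
    [0,0,0,0],
    [0,0,0,0],
    [0,0,0,0],
    [0,0,0,0],
    [0,0,0,0],
    [0,0,0,0],
  ],
  claw=1,
)

```text
time: 21.67
ee_pos: [0.5701, -0.1683, 0.0662]
tcp_rot: [179.9, 0.0, 85.4]
wrist_force: [-0.8, 0.7, 5.8]
opening: 0.0172
grasp_force: 32.4
```

```bash
python3 - <<'E'
from h import *
b=camera('top')
for c,s in yellow(b):print('top',c,s[4],onplane('top',c,.083).round(4))
E
```

```text
top [231.7 189.3] 340 [0.5947 0.1444 0.083 ]
top [256.4 190.1] 339 [0.591  0.0799 0.083 ]
top [280.2 191.9] 318 [0.5847 0.0179 0.083 ]
top [304.8 193.6] 276 [ 0.5786 -0.046   0.083 ]
top [328.2 194.9] 267 [ 0.5736 -0.1067  0.083 ]
```

Emit:
servo_tool(
  moves=[
    [0.0001,0.0013,0,0],
    [0.0004,0.004,0,0],
    [0.0007,0.008,0,0],
    [0.0011,0.012,0,0],
    [0.0013,0.016,0,0],
    [0.0017,0.02,0,0],
    [0.002,0.024,0,0],
    [0.0024,0.028,0,0],
    [0.0027,0.032,0,0],
    [0.0031,0.036,0,0],
    [0.0035,0.04,0,0],
    [0.0037,0.044,0,0],
    [0.0041,0.048,0,0],
    [0.0044,0.052,0,0],
    [0.0047,0.0547,0,0],
    [0.0048,0.056,0,0],
    [0.0048,0.056,0,0],
  ],
)

```text
time: 23.13
ee_pos: [0.5737, -0.1267, 0.0662]
tcp_rot: [179.9, 0.1, 85.4]
wrist_force: [0.8, -3.0, 5.3]
opening: 0.0176
grasp_force: 32.5
```

Scaled: 0.2 cm / 75 = 0.0027, 0.15 cm / 75 = 0.002.

Emit:
servo_tool(
  moves=[
    [0,0.0007,0,0],
    [0.0001,0.0013,0,0],
    [0.0001,0.002,0,0],
    [0.0003,0.0027,0,0],
    [0.0003,0.0027,0,0],
    [0.0003,0.0027,0,0],
  ],
)

```text
time: 23.63
ee_pos: [0.5739, -0.125, 0.0662]
tcp_rot: [179.9, 0.1, 85.4]
wrist_force: [-0.6, -3.4, 5.0]
opening: 0.0175
grasp_force: 32.4
```

Scaled: 0.2 cm / 75 = 0.0027, 0.15 cm / 75 = 0.002.

Emit:
servo_tool(
  moves=[
    [0,0.0007,0,0],
    [0.0001,0.0013,0,0],
    [0.0001,0.002,0,0],
    [0.0003,0.0027,0,0],
    [0.0003,0.0027,0,0],
    [0.0003,0.0027,0,0],
  ],
)

```text
time: 24.13
ee_pos: [0.5741, -0.1231, 0.0662]
tcp_rot: [179.9, 0.1, 85.4]
wrist_force: [-0.6, -2.4, 5.0]
opening: 0.0176
grasp_force: 32.4
```

```bash
python3 - <<'E'
from h import *
b=camera('top')
for c,s in yellow(b,40):print('top',c,s,onplane('top',c,.083).round(4))
E
```

```text
top [265.4 190.6] [221, 179, 97, 25, 1406] [0.5891 0.0564 0.083 ]
```

Scaled: 0.1 cm / 75 = 0.0013, 0.06 cm / 75 = 0.0008.

Emit:
servo_tool(
  moves=[
    [0,0.0004,0,0],
    [0,0.0008,0,0],
    [0.0001,0.0013,0,0],
    [0.0001,0.0013,0,0],
    [0.0001,0.0013,0,0],
  ],
)

```text
time: 24.6
ee_pos: [0.5741, -0.1221, 0.0662]
tcp_rot: [179.9, 0.1, 85.4]
wrist_force: [-0.0, -4.1, 5.8]
opening: 0.0174
grasp_force: 32.4
```

Scaled: 0.1 cm / 75 = 0.0013, 0.06 cm / 75 = 0.0008.

Emit:
servo_tool(
  moves=[
    [0,0.0004,0,0],
    [0,0.0008,0,0],
    [0.0001,0.0013,0,0],
    [0.0001,0.0013,0,0],
    [0.0001,0.0013,0,0],
  ],
)

```text
time: 25.02
ee_pos: [0.5742, -0.1211, 0.0661]
tcp_rot: [179.9, 0.1, 85.4]
wrist_force: [-0.5, -5.2, 4.8]
opening: 0.0176
grasp_force: 32.4
```

Scaled: 0.1 cm / 75 = 0.0013, 0.06 cm / 75 = 0.0008.

Emit:
servo_tool(
  moves=[
    [0,0.0004,0,0],
    [0,0.0008,0,0],
    [0.0001,0.0013,0,0],
    [0.0001,0.0013,0,0],
    [0.0001,0.0013,0,0],
  ],
)

```text
time: 25.43
ee_pos: [0.5743, -0.1201, 0.0662]
tcp_rot: [179.9, 0.1, 85.4]
wrist_force: [-0.3, -3.5, 6.7]
opening: 0.0177
grasp_force: 32.4
```

```bash
python3 - <<'E'
from h import *
b=camera('top');s=camera('side')
Z=cv2.resize(b[165:225,210:370],None,fx=5,fy=5,interpolation=cv2.INTER_CUBIC);S=cv2.resize(s[160:245,230:310],None,fx=3.4,fy=3.4,interpolation=cv2.INTER_CUBIC)
c=np.zeros((600,800,3),np.uint8);c[:300]=Z;c[300:300+S.shape[0],:S.shape[1]]=S
W=cv2.resize(camera('wrist'),(400,300));c[300:,300:700]=W
save('t4',c)
E
```

```text
(no output)
```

View pics/t4.png

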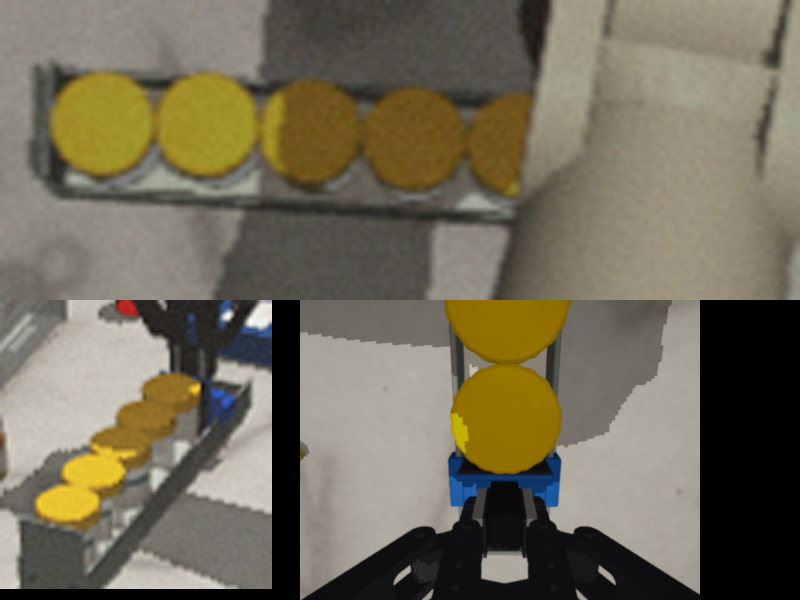

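The top crop shows five upright caps in a row, from (102,122) to about (510,143). The push force is still only friction (about 3–5 N), so I'll creep on until it rises.

Scaled: 0.1 cm / 75 = 0.0013, 0.06 cm / 75 = 0.0008.

Emit:
servo_tool(
  moves=[
    [0,0.0004,0,0],
    [0,0.0008,0,0],
    [0.0001,0.0013,0,0],
    [0.0001,0.0013,0,0],
    [0.0001,0.0013,0,0],
  ],
)

```text
time: 26.0
ee_pos: [0.5744, -0.1195, 0.0662]
tcp_rot: [179.9, 0.1, 85.4]
wrist_force: [0.1, -6.4, 5.6]
opening: 0.0173
grasp_force: 32.4
```

Scaled: 0.1 cm / 75 = 0.0013, 0.06 cm / 75 = 0.0008.

Emit:
servo_tool(
  moves=[
    [0,0.0004,0,0],
    [0,0.0008,0,0],
    [0.0001,0.0013,0,0],
    [0.0001,0.0013,0,0],
    [0.0001,0.0013,0,0],
  ],
)

```text
time: 26.42
ee_pos: [0.5744, -0.119, 0.0662]
tcp_rot: [179.9, 0.2, 85.3]
wrist_force: [-1.2, -8.4, 5.0]
opening: 0.0177
grasp_force: 32.4
```

Scaled: -17 cm / 75 = -0.2267, -0.05 cm / 75 = -0.0007.

Emit:
servo_tool(
  moves=[
    [0,-0.0007,0,0],
    [0,-0.0007,0,0],
    [0,-0.0007,0,0],
    [0,-0.0007,0,0],
    [0,-0.0007,0,0],
    [0,-0.0007,0,0],
    [0,-0.0007,0.0267,0],
    [0,-0.0007,0.0667,0],
    [0,-0.0007,0.1067,0],
    [0,0,0.1467,0],
    [-0.04,-0.0267,0.1733,0],
    [-0.08,-0.0667,0.2,0],
    [-0.12,-0.1067,0.2,0],
    [-0.16,-0.1467,0.2,0],
    [-0.2,-0.1867,0.2,0],
    [-0.2267,-0.2267,0.2,0],
    [-0.2267,-0.2267,0.2,0],
    [-0.2267,-0.2267,0.2,0],
  ],
  claw=0,
)

```text
time: 27.92
ee_pos: [0.4029, -0.2887, 0.2155]
tcp_rot: [180.0, 0.0, 85.2]
wrist_force: [0.3, 0.5, 0.9]
opening: 0.0856
grasp_force: 0.0
```

```bash
python3 - <<'E'
from h import *
print(get_obs()['time'],get_obs()['wrist_force'])
b=camera('top');s=camera('side')
Z=cv2.resize(b[165:225,210:370],None,fx=5,fy=5,interpolation=cv2.INTER_CUBIC);S=cv2.resize(s[160:245,230:310],None,fx=3.4,fy=3.4,interpolation=cv2.INTER_CUBIC)
c=np.zeros((600,800,3),np.uint8);c[:300]=Z;c[300:300+S.shape[0],:S.shape[1]]=S
c[300:,300:700]=cv2.resize(b[90:330,70:390],(400,300));save('t5',c)
E
```

```text
27.9167 [0.25858623 0.52075782 0.85607964]
```

View pics/t5.png

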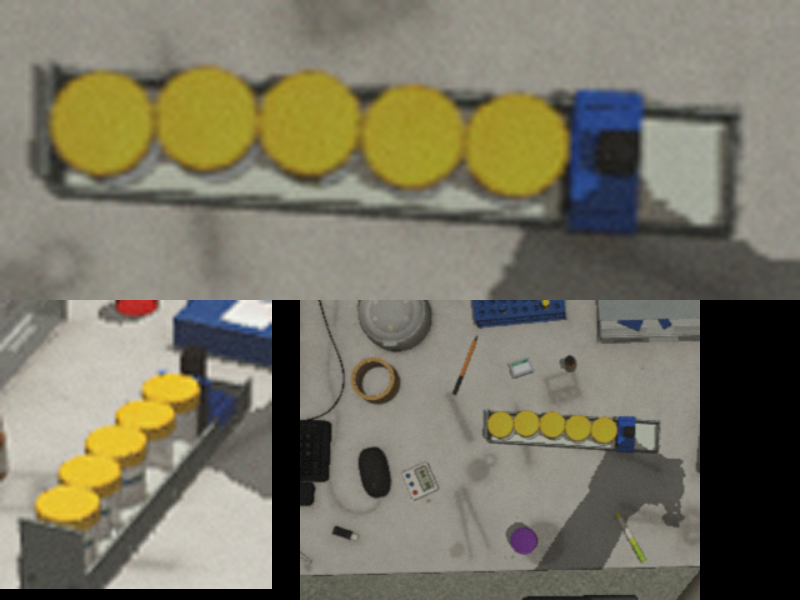

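All five caps touch in one row, from (102,122) to (517,145), with the stop's face against the last one. The jars are upright in the side view, and the other objects are where they started.

```bash
python3 -c "
from workcell import *
print(job_done())"
```

```text
the job is handed in; nothing more can be done
None
```

I drew the end stop fully back, stood the three loose jars in the rack, and slid the stop up until all five stood upright and touching in one row; I handed the job in at about 28 s, with the other objects where they were and the verdict not shown to me.

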